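Lock the drill-guide barrel of the log-drilling jig

TASK

The drill guide on the jig is set to depth but not locked: ease the blue-handled spanner down over the two flats on top of its steel barrel, so that the handle lies beside a post of the jig and the barrel cannot turn along clockwise. Then turn the knurled brass ring clockwise (seen from above) until it is hand-tight on its washer, about 0.6 newton-metre and no more than 1. Finally lift the spanner off and lay it down flat on the bench, clear of the jig, leaving the barrel as it was set and the other things where they are.

Things in the scene. Friction and masses are not known exactly. Their poses are not given: they have to be found in the camera images.
- jig: fixed drilling jig: wooden base board 200 x 300 mm (x, y), birch slice, green bridge along y. Origin: under the board's centre, on the bench; z up. Barrel, ring and washer stand on its z axis. Two steel posts, 16 mm thick, at x = 0, y = -100 and +100 mm, tops at z = 170 mm. Bridge 70 mm wide: middle face (|y| under 75 mm) at z = 118 mm, end lugs (|y| 75 to 125 mm) topped at z = 145 mm
- washer: flat steel washer, 67 mm across, lying on the bridge's middle face under the ring, fixed; origin at the centre of its underside, z up. Washers differ: it may be 1.9 to 3.4 mm thick
- barrel: upright threaded steel barrel, 40 mm across, turns about the jig's z axis. Origin on the axis at the shoulder under its two flats (jig z = 145 mm, level with the lugs' tops); x along the flats. Flats: 24 mm apart, 32 mm long, 13.5 mm tall, the top 4 mm bevelled. It turns at 0.04 N m; the turning ring drags it with 0.15 N m. At the start its x is 0.16 to 0.24 rad counter-clockwise of the jig's y
- barrel_flats (a point): on the barrel's axis, 4 mm above the shoulder: the place of the jaw's centre when the spanner is fully down. With its handle along the barrel's x or -x (both serve) the spanner lies level on shoulder and lug, its handle 0 to 8 mm from the post, which stops it when the barrel is dragged clockwise. The jaw may sit up to 5 mm towards its handle, but only 1 mm the other way
- barrel_mark (a point): red mark on the barrel's shoulder, on its x axis, 20 mm from the axis: shows whether the barrel has turned; it must end less than 4.5 mm from where it began
- ring: knurled brass lock ring on the barrel's thread, 62 mm across, 20 mm tall, its underside 121 to 122 mm above the bench. Origin on its axis at the underside. Turned clockwise from above it runs down 6 mm a turn at 0.15 N m and meets the washer after 0.1 to 2.1 rad: to be felt, since washers differ. Then the torque climbs by 1.5 to 2 N m per radian. Grip it firmly; it stays where it is left
- ring_mid (a point): centre of the ring, half-way up its height: where to grasp it
- spanner: loose flat open-ended spanner, bright steel with blue handle, 8 mm thick, 155 mm long, 0.2 kg, lying flat. Origin under the centre of its jaw; x from the jaw along the handle, z up. Jaw 25.6 mm wide, open towards -x, throat 21 mm from the jaw's centre; head 51 mm across; handle 16 mm wide, ending 140 mm from the jaw's centre
- spanner_jaw (a point): centre of the spanner's jaw, half-way up its thickness (4 mm); axes as the spanner's
- spanner_grip (a point): point on the spanner's handle to grasp, 52 mm from the jaw's centre along +x, half-way up (4 mm above the bench when it lies flat); axes as the spanner's
- mallet: loose brown wooden mallet, 258 mm long, lying, to be left alone
- screwdriver: loose screwdriver with yellow handle, to be left alone
- offcut: loose small drilled birch slice, 90 mm across, 45 mm tall, to be left alone
- pot: loose brown plant pot, 90 mm across, 85 mm tall, to be left alone
Not all that is in view belongs to the job. Of the things like the spanner, leave any that is black; of the rest the larger one is meant.

How it is judged:
On the way, in this order (a step that is already met when the one before it is completed fails the run):
1. the spanner sits down on the barrel's flats, level, the centre of its jaw within 6 mm of its place (distance between spanner_jaw and barrel_flats below 0.006 m and z of spanner_jaw in the frame of barrel below 0.0065 m and angle between spanner_jaw's own z axis and vertical below 0.07 rad), for 0.2 s.
2. the ring bears on the washer with more than 15 N (about 0.35 N m on the ring) while the spanner is on the flats (contact force between ring and washer above 15 N and distance between spanner_jaw and barrel_flats below 0.01 m), for 0.2 s.
At the end, for the whole second after the job is handed in: the ring is tight on the washer (bearing on it with more than 15 N, about 0.35 N m on the ring), the barrel's mark is within 4.5 mm of where it was, and the spanner lies flat and still on the bench with its jaw more than 130 mm from the jig's centre (contact force between ring and washer above 15 N and distance of barrel_mark from where it was at the start of the episode below 0.0045 m and height (world z) of each of spanner_jaw, spanner_grip below 0.012 m and horizontal distance between spanner_jaw and jig above 0.13 m and linear speed of spanner below 0.02 m/s); the robot touches nothing.
It fails at once if the barrel is turned away from its setting: its mark moves more than 4.5 mm (0.22 rad) (distance of barrel_mark from where it was at the start of the episode above 0.0045 m).
It fails at once if the ring is overtightened: it bears on the washer with more than 85 N (about 1.2 N m on the ring) (contact force between ring and washer above 85 N).
It fails at once if the spanner is forced against the jig with more than 60 N (contact force between spanner and jig above 60 N).
It fails at once if the spanner is dropped or slammed down on the bench (faster than 0.6 m/s within 25 mm of it) (linear speed of spanner above 0.6 m/s and height (world z) of spanner_jaw below 0.025 m).
It fails at once if a bystander is shifted by more than 30 mm (distance of any of mallet, screwdriver, offcut, pot from where it was at the start of the episode above 0.03 m).
It also fails if it takes over 72 s, if anything falls off the work surface, if the arm or the gripper's body presses on something with over 40 N, if the wrist force passes 120 N, or if a joint passes its speed limit or range.

ROBOT

A 6-joint arm with a two-finger parallel gripper is mounted at the origin on the work surface. World frame = base frame: x ahead of the robot, y to its left, z up, the work surface at z = 0. Lengths are in m, angles in rad, forces in N, time in s.
With the tool pointing down it reaches from about 0.4 to 0.825 m from the base axis. Payload 7 kg.
Tool frame: the origin (TCP) lies between the finger pads; the fingertips stand 8 mm ahead of it and the grasp point (between the pads) lies 11 mm behind it (arm.finger_overhang is the distance from the TCP to the fingertips, in m); z points along the fingers, y is the line along which they close (so a half turn about z gives the same grasp; the last joint's range is limited). The gripper opens to 88 mm and grips with 3 to 60 N. Pads are 19 mm wide; open, the fingers measure 130 mm over their backs; the gripper's body (78 mm by 193 mm) begins 47 mm behind the grasp point.
Start: joints at [1.506, 0.359, 0.012, 0, -1.224, -0.288], TCP at [0.233, 0.633, 0.235] pointing down, gripper open.
Joint ranges: [-3.07, 3.07], [-1.43, 2.12], [-1.02, 1.25], [-3.03, 1.67], [-3.05, -0], [-3.03, 3.03]. Speed limits (rad/s): [2.39, 2.39, 3.01, 3.14, 3.14, 3.14].

INTERFACE

Orientations are given as [roll, pitch, yaw] about the fixed x, y, z axes, in that order (R = Rz(yaw) Ry(pitch) Rx(roll)).
In Python, from station import arm gives the robot as it stands.
- The arm moves only by the tool move_arm, never from a script. Its argument "rows" is text: rows parted by semicolons, each of 7 numbers parted by spaces: the turn, a rotation vector about the tool's x, y, z in degrees, then the shift along the tool's x, y, z in m, then the finger opening in m, from 0 to 0.0876. A call has 1 to 8 rows; each row shifts and turns the commanded pose from where the row before left it, along the tool's axes as they then stand; what a row does not reach is not made up. A row lasts 1/8 s, in which the tool goes at most 62.5 mm and 10.7 degrees, less where a joint would pass 70% of its speed; a pose out of reach is approached as far as the arm can. A call is refused whole if a number of a shift passes 0.0625 or a number of a turn 10.7, either way. A call with a gripper value outside its range is refused whole. The fingers move at their own pace and stop on an object; "squeeze" is the grip in N (left out, the last holds). Time passes only in rows, so rows that do not move let the fingers close. It gives the time, the measured TCP pose, the force, the opening and the grip force at its end, in the units of the state.
- arm.get_state(): the state, without advancing time (a new reading comes with each control period).
- arm.grab_frame(name): name is "side" or "top"; returns (picture, depth): 400x640x3 uint8, blue, green, red; 400x640 float32, m along the optical axis (not along the pixel's ray), 0 where there is no reading.
- arm.camera_model(name): a dict with "mtx" (3x3 intrinsics, pixels), "k1" (the pictures are not rectified: a ray, as slopes to the right and down, at radius r is drawn at 1 + k1 r^2 times it, then the intrinsics apply), "camera_from_world" (4x4, takes a point from world to camera coordinates). Camera axes: x right, y down, z forward; pixel columns grow to the right and rows downward; lengths in m; the calibration is good to about 2 mm. A picture is of the moment at which its call begins. camera_model takes no time and is no camera call.
- arm.job_done(): hands the job in; it is judged then, once.
The state is a dict: "t": time; "q": joint angles; "qd": joint speeds; "joint_efforts": joint torques, N m; "eef_pos": TCP position; "ee_rot": TCP orientation; "force": force on the tool from outside, world axes, zero at the start; "moment": the same for the moment, N m; "width": finger opening in m; "gripper_force": force on a finger pad.
Only numpy, scipy, OpenCV 4.12 (cv2) and the standard library are available. Lean on these libraries where they do the work, as an engineer would, in place of code of your own. Each camera call takes 0.05 s, during which the arm holds its last target. There are 200 camera calls.

## Working session

There is one attempt and no reset: what is moved stays moved. The work goes in short steps, Python scripts to look and compute and a tool call to move; the robot and the scene stay as the last step left them, time stands still between calls to the robot, and variables do not carry over. Pictures are saved under pics/ and viewed, at most 10 in all, crops included, and the job is handed in when it is done.

Besides the shell and the picture viewer there is one more tool, called after "Emit:" by a JSON object that holds its "method" and its "body". move_arm: Moves the arm, as the interface text tells. Its arguments: {"type":"object","properties":{"rows":{"type":"string"},"squeeze":{"type":"number"}},"required":["rows"]}

```bash
ls; mkdir -p pics; python3 - <<'E'
from station import arm
import cv2,numpy as np
for n in("top","side"):
    p,d=arm.grab_frame(n); cv2.imwrite(f"pics/{n}0.png",p); np.savez(f"{n}0.npz",p=p,d=d)
    m=arm.camera_model(n); print(n,m)
s=arm.get_state(); print({k:np.round(v,3) for k,v in s.items()})
E
```

```text
pics
top {'mtx': array([[412.46856617,   0.        , 321.84321828],
       [  0.        , 412.46856617, 195.56203104],
       [  0.        ,   0.        ,   1.        ]]), 'k1': -0.03250671906833548, 'camera_from_world': array([[-0.01158252, -0.99991756, -0.00554228,  0.03149311],
       [-0.97840522,  0.0124769 , -0.20631906,  0.57384657],
       [ 0.2063712 ,  0.0030329 , -0.97846907,  1.08710815],
       [ 0.        ,  0.        ,  0.        ,  1.        ]])}
side {'mtx': array([[436.75327106,   0.        , 317.64902165],
       [  0.        , 436.75327106, 189.88890171],
       [  0.        ,   0.        ,   1.        ]]), 'k1': -0.07041268942329719, 'camera_from_world': array([[ 0.84877598, -0.52829452,  0.02200522, -0.49595063],
       [-0.28987064, -0.49971545, -0.81624719,  0.27460786],
       [ 0.44221527,  0.68643235, -0.57728355,  0.87924924],
       [ 0.        ,  0.        ,  0.        ,  1.        ]])}
{'t': np.float64(0.1), 'q': array([ 1.506,  0.359,  0.011, -0.   , -1.224, -0.288]), 'qd': array([ 0.   , -0.   ,  0.003,  0.002, -0.001, -0.   ]), 'joint_efforts': array([-1.0000e-03, -5.8417e+01,  2.9375e+01,  7.0150e+00,  1.0000e-02,
       -0.0000e+00]), 'eef_pos': array([0.233, 0.633, 0.234]), 'ee_rot': array([ 3.14 , -0.   , -0.353]), 'force': array([0.447, 0.426, 0.28 ]), 'moment': array([-0.027,  0.021, -0.029]), 'gripper_force': np.float64(0.0), 'width': np.float64(0.088)}
```

View pics/top0.png

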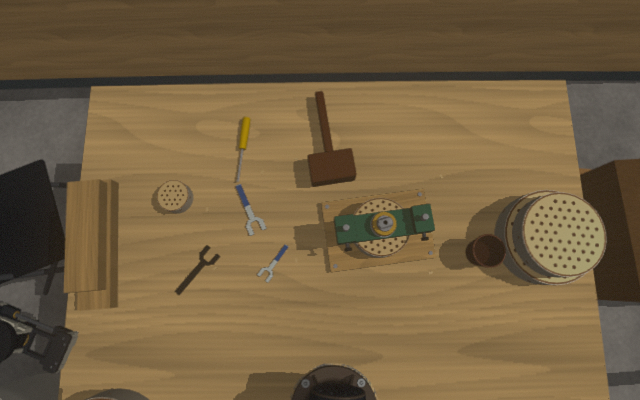

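View pics/side0.png

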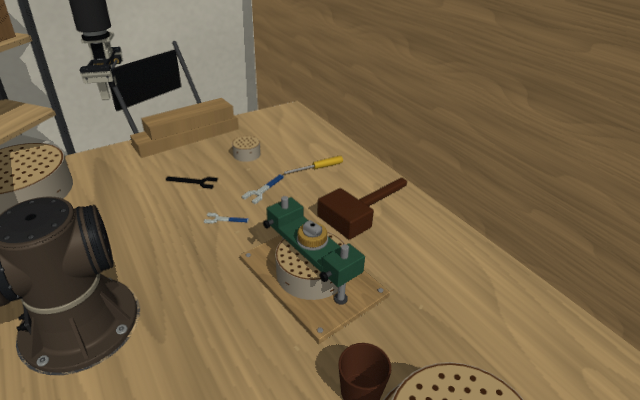

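Top view: the jig is at (384,223) with the ring and barrel in its middle. Things that could be taken for the spanner: the large blue one at (248,210), the small blue one at (272,262) and the black one at (198,270). By the description I choose the large blue one at (248,210). Next I check it in a close crop and measure.

```bash
cat > h.py <<'E'
import numpy as np,cv2
from station import arm
def ray(n,uv):
    m=arm.camera_model(n);K=m["mtx"];T=m["camera_from_world"]
    x,y=(np.array(uv,float)-K[:2,2])/[K[0,0],K[1,1]]
    rd=np.hypot(x,y);r=rd
    for _ in range(20): r=rd/(1+m["k1"]*r*r)
    s=r/rd if rd>0 else 1
    R=T[:3,:3];return -R.T@T[:3,3],R.T@np.array([x*s,y*s,1])
def onz(n,uv,z):
    o,d=ray(n,uv);return o+d*(z-o[2])/d[2]
def proj(n,P):
    m=arm.camera_model(n);T=m["camera_from_world"];c=T[:3,:3]@np.array(P,float)+T[:3,3]
    s=c[:2]/c[2];s=s*(1+m["k1"]*(s@s));return m["mtx"][:2,:2]@s+m["mtx"][:2,2]
def wz(n,mask,z):
    vs,us=np.nonzero(mask);return np.array([onz(n,(u,v),z)[:2] for u,v in zip(us,vs)])
def crop(n,p,c,h,w,k,f):
    u,v=c;cv2.imwrite(f,cv2.resize(p[v-h:v+h,u-w:u+w],None,fx=k,fy=k,interpolation=cv2.INTER_CUBIC))
E
python3 - <<'E'
from h import *
p=np.load("top0.npz")["p"];d=np.load("top0.npz")["d"]
a=cv2.resize(p[175:275,220:300],None,fx=5,fy=5,interpolation=2)
b=cv2.resize(p[195:255,325:445],None,fx=6,fy=6,interpolation=2)
c=np.zeros((600,800,3),np.uint8); c[:300,:240]=cv2.resize(a,(240,300)); 
c[240:600,80:800]=b; cv2.imwrite("pics/c0.png",c[:, :])
ps=np.load("side0.npz")["p"];s=cv2.resize(ps[185:285,255:375],None,fx=2,fy=2,interpolation=2);c[:200,300:540]=s
cv2.imwrite("pics/c0.png",c)
hsv=cv2.cvtColor(p,cv2.COLOR_BGR2HSV)
blue=cv2.inRange(hsv,(105,100,50),(125,255,255))
n,l,st,ce=cv2.connectedComponentsWithStats(blue)
for i in range(1,n):
    if st[i,4]>20: 
        P=wz("top",l==i,.008);print("blue",ce[i],st[i,4],P.mean(0),cv2.minAreaRect(P.astype(np.float32)*1000))
green=cv2.inRange(hsv,(65,60,20),(95,255,255))
n,l,st,ce=cv2.connectedComponentsWithStats(green)
for i in range(1,n):
    if st[i,4]>100: 
        P=wz("top",l==i,.145);print("green",ce[i],st[i,4],cv2.minAreaRect(P.astype(np.float32)*1000))
E
```

```text
blue [243.88888889 199.25925926] 27 [0.57705575 0.25168891] ((579.0294189453125, 252.1766357421875), (37.48360061645508, 10.192490577697754), 22.759262084960938)
blue [280.71794872 252.69230769] 39 [0.42135042 0.14300125] ((421.4196472167969, 142.9188232421875), (6.857752799987793, 44.18144226074219), 52.98383712768555)
```

View pics/c0.png

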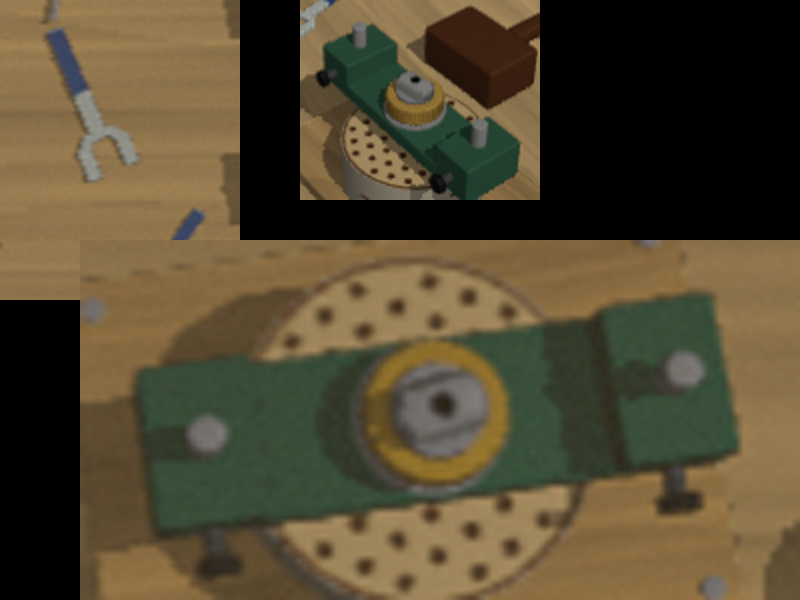

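The crop confirms the large blue spanner: its open jaw points down the image and its handle up-left. The jig shows post tops at about (346.2,227.5) and (425.7,216.7). The barrel hole is at about (385.5,222.3), with the flats tilted slightly counter-clockwise of the bridge. Next I refine these positions.

```bash
python3 - <<'E'
from h import *
p=np.load("top0.npz")["p"];ps=np.load("side0.npz")["p"];d=np.load("top0.npz")["d"]
def tri(a,b):
    o1,d1=ray("top",a);o2,d2=ray("side",b)
    s=np.linalg.lstsq(np.c_[d1,-d2],o2-o1,rcond=None)[0]
    A,B=o1+s[0]*d1,o2+s[1]*d2;return (A+B)/2,np.linalg.norm(A-B)
for n,im,cs in(("top",p,[(346,227),(426,217)]),("side",ps,[(285,197),(345,246)])):
    h=cv2.cvtColor(im,cv2.COLOR_BGR2HSV)
    g=cv2.inRange(h,(0,0,110),(180,45,255))
    for c in cs:
        w=g[c[1]-6:c[1]+7,c[0]-6:c[0]+7];v,u=np.nonzero(w);print(n,c,len(u),u.mean()+c[0]-6,v.mean()+c[1]-6,np.ptp(u),np.ptp(v), onz(n,(u.mean()+c[0]-6,v.mean()+c[1]-6),.17))
print(tri((385.5,222.3),(312.5,225)),onz("top",(385.5,222.3),.1585),onz("side",(312.5,225),.1585))
h=cv2.cvtColor(p,cv2.COLOR_BGR2HSV)
# spanner steel + blue
g=cv2.inRange(h,(0,0,110),(180,60,255))|cv2.inRange(h,(100,60,40),(130,255,255))
m=np.zeros_like(g);m[182:240,230:270]=g[182:240,230:270]
n,l,st,ce=cv2.connectedComponentsWithStats(m);i=1+np.argmax(st[1:,4])
P=wz("top",l==i,.008);r=cv2.minAreaRect(P.astype(np.float32)*1000)
print(st[i],r)
# axis: blue fine direction
a=np.radians(23);
mid=P.mean(0)
print("cov",mid)
hs=P[np.argsort(P@[np.cos(a),np.sin(a)])]
for a in np.radians([18,20,22,24,26]):
    e=np.array([np.cos(a),np.sin(a)]);q=np.array([-e[1],e[0]]);s=P@e;t=P@q
    H=s>s.max()-.09; J=s<s.min()+.03
    print(np.degrees(a),s.max(),s.min(),s.max()-s.min(),"handle t",t[H].min(),t[H].max(),"slope",np.polyfit(s[H],t[H],1)[0],"head",t[J].min(),t[J].max())
# mean depth heights
for z in("spanner",):
    vs,us=np.nonzero(l==i);m_=arm.camera_model("top");T=m_["camera_from_world"]
    hh=[]
    for u,v in zip(us,vs):
        if d[v,u]>0:
            o,r_=ray("top",(u,v));hh.append((o+r_*d[v,u])[2])
    print(np.median(hh))
cols=h[190:245:1]
E
```

```text
top (346, 227) 20 346.1 226.95 4 4 [ 0.47102908 -0.03478536  0.17      ]
top (426, 217) 21 425.6190476190476 216.23809523809524 5 4 [ 0.49520594 -0.23295483  0.17      ]
side (285, 197) 20 284.6 197.9 5 4 [ 0.47101835 -0.03678291  0.17      ]
side (345, 246) 27 344.6296296296296 246.88888888888889 7 5 [ 0.49497648 -0.23468974  0.17      ]
(array([ 0.48344268, -0.13459455,  0.15741061]), np.float64(0.0006485779679336747)) [ 0.48298584 -0.13429589  0.1585    ] [ 0.48308201 -0.13576242  0.1585    ]
[236 184  30  52 339] ((551.7764282226562, 239.22933959960938), (154.38134765625, 51.313480377197266), 22.886709213256836)
cov [0.536815  0.2340216]
18.0 0.6750318786585605 0.5200037444049599 0.15502813425360062 handle t 0.04856732014894415 0.07097005022110169 slope 0.10319910690592651 head 0.02568537231521555 0.07831389773069142
20.0 0.677041072997683 0.5221748632499934 0.1548662097476896 handle t 0.02809493045876462 0.04744086551692045 slope 0.06890583478680186 head 0.007105398334251997 0.05918796818915592
22.0 0.6782818449788927 0.5237097924590284 0.15457205251986428 handle t 0.007758981150229633 0.02427070911739754 slope 0.0314160137232956 head -0.011483232480079167 0.03998992722558951
24.000000000000004 0.6786962350133042 0.5246066619572612 0.15408957305604298 handle t -0.013340067100372895 0.0032790286215674865 slope -0.002164221617794741 head -0.030494267857075718 0.021048421877937283
26.0 0.6782837382304928 0.5237820339014551 0.15450170432903776 handle t -0.03680294534474158 -0.01771664686554229 slope -0.03854680458018202 head -0.049581105415501626 0.002324416359328949
0.00803004610722824
```

Emit:
{"method": "move_arm", "body": {"rows": "0 0 -8.8 0 0 0 0.05; 0 0 -8.8 0 0 0 0.05; 0 0 -8.8 0 0 0 0.05; 0 0 -8.8 0 0 0 0.05; 0 0 -8.6 0 0 0 0.05; 0 0 0 0.0124 0.0488 0 0.05; 0 0 0 0.0124 0.0488 0 0.05; 0 0 0 0.0124 0.0488 0 0.05"}}

```text
t: 1.1
eef_pos: [0.3264, 0.5127, 0.2341]
ee_rot: [3.141, 0.001, 0.412]
force: [0.3, 0.5, 0.3]
width: 0.0496
gripper_force: 0.0
```

```bash
cat >> h.py <<'E'
def to(x,y,z,yaw):
    s=arm.get_state();P=np.array(s["eef_pos"]);w=s["ee_rot"][2]
    D=np.array([x,y,z])-P;c,n=np.cos(w),np.sin(w)
    dy=(yaw-np.degrees(w)+180)%360-180
    print("t%.2f"%s["t"],"pos",P.round(4),"rpy",np.degrees(s["ee_rot"]).round(2),"F",np.round(s["force"],1),"w",round(s["width"],4),"q",np.round(s["q"],2))
    print("shift first in tool: ",np.round([c*D[0]+n*D[1],n*D[0]-c*D[1],-D[2]],4)," then turn z",round(-dy,2))
E
python3 - <<'E'
from h import *
to(.542,.236,.03,23.6)
# flats direction: structure tensor in world-rectified patch at z=.1585
p=cv2.cvtColor(np.load("top0.npz")["p"],cv2.COLOR_BGR2GRAY).astype(np.float32)
C=np.array([.4830,-.1343]);k=.0005;N=40
mx=np.zeros((2*N+1,2*N+1),np.float32);my=mx.copy()
for i in range(-N,N+1):
    for j in range(-N,N+1):
        mx[i+N,j+N],my[i+N,j+N]=proj("top",[C[0]+i*k,C[1]+j*k,.1585])
w=cv2.remap(p,mx,my,cv2.INTER_CUBIC);w=cv2.GaussianBlur(w,(0,0),1.5)
gi=cv2.Sobel(w,5,0,1);gj=cv2.Sobel(w,5,1,0)
I,J=np.mgrid[-N:N+1,-N:N+1]*k*1000;r=np.hypot(I,J)
for a,b in((5,13),(6,16),(6,14)):
    for lim in (20,25):
        # only stripes where |perp|in 5..14 about 107deg, |along|<10
        e=np.radians(107);al=I*np.cos(e)+J*np.sin(e);pe=-I*np.sin(e)+J*np.cos(e)
        m=(abs(pe)>a)&(abs(pe)<b)&(abs(al)<lim/2)
        th=.5*np.arctan2(2*(gi*gj)[m].sum(),((gi**2)-(gj**2))[m].sum())
        print(a,b,lim,np.degrees(th)+90)
cv2.imwrite("pics/flat.png",cv2.resize(w[::-1,::-1],None,fx=6,fy=6))
E
```

```text
t1.10 pos [0.3264 0.5127 0.2341] rpy [1.7996e+02 4.0000e-02 2.3620e+01] F [0.3 0.5 0.3] w 0.0496 q [ 1.32  0.25 -0.14 -0.   -1.18  0.66]
shift first in tool:  [0.0867 0.3399 0.2041]  then turn z 0.02Traceback (most recent call last):
  File "<stdin>", line 9, in <module>
  File "h.py", line 13, in proj
    m=arm.camera_model(n);T=m["camera_from_world"];c=T[:3,:3]@np.array(P,float)+T[:3,3]
ValueError: time passes only in moves, steps and waits
```

Emit:
{"method": "move_arm", "body": {"rows": "0 0 0 0.0124 0.0488 0 0.05; 0 0 0 0.0124 0.0488 0 0.05; 0 0 0 0.0124 0.0488 0 0.05; 0 0 0 0.0124 0.0488 0 0.05; 0 0 0 0.0124 0.0488 0 0.05; 0 0 0 0.0124 0.0488 0 0.05; 0 0 0 0.0124 0.0488 0 0.05; 0 0 0 0 0 0 0.05"}}

```text
t: 2.1
eef_pos: [0.5434, 0.233, 0.2339]
ee_rot: [3.141, 0.001, 0.408]
force: [-0.6, -0.6, 0.0]
width: 0.05
gripper_force: 0.0
```

```bash
sed -i 's/arm.camera_model(n)/CM(n)/; s/^from station import arm/from station import arm\nfrom functools import lru_cache\nCM=lru_cache(arm.camera_model)/' h.py
python3 - <<'E'
from h import *
to(.542,.236,.0095,23.6)
p=cv2.cvtColor(np.load("top0.npz")["p"],cv2.COLOR_BGR2GRAY).astype(np.float32)
C=np.array([.4830,-.1343]);k=.0005;N=40
mx=np.zeros((2*N+1,2*N+1),np.float32);my=mx.copy()
for i in range(-N,N+1):
    for j in range(-N,N+1):
        mx[i+N,j+N],my[i+N,j+N]=proj("top",[C[0]+i*k,C[1]+j*k,.1585])
w=cv2.remap(p,mx,my,cv2.INTER_CUBIC);ws=cv2.GaussianBlur(w,(0,0),1.5)
gi=cv2.Sobel(ws,5,0,1);gj=cv2.Sobel(ws,5,1,0)
I,J=np.mgrid[-N:N+1,-N:N+1]*k*1000
e=np.radians(107);al=I*np.cos(e)+J*np.sin(e);pe=-I*np.sin(e)+J*np.cos(e)
for a,b in((5,13),(6,16),(6,14)):
    for lim in (8,12):
      for sg in(1,-1):
        m=(pe*sg>a)&(pe*sg<b)&(abs(al)<lim)
        th=.5*np.arctan2(2*(gi*gj)[m].sum(),((gi**2)-(gj**2))[m].sum())
        print(a,b,lim,sg,np.degrees(th)%180-90+180)
cv2.imwrite("pics/flat.png",cv2.resize(w[::-1,::-1],None,fx=6,fy=6))
E
```

```text
t2.10 pos [0.5434 0.233  0.2339] rpy [1.7997e+02 7.0000e-02 2.3360e+01] F [-0.6 -0.6  0. ] w 0.05 q [ 0.74  0.22 -0.18  0.   -1.17  1.24]
shift first in tool:  [-1.000e-04 -3.300e-03  2.244e-01]  then turn z -0.24
5 13 8 1 106.60866
5 13 8 -1 108.129814
5 13 12 1 105.67972
5 13 12 -1 106.41974
6 16 8 1 106.73787
6 16 8 -1 104.08089
6 16 12 1 106.834885
6 16 12 -1 104.392395
6 14 8 1 106.58641
6 14 8 -1 105.87787
6 14 12 1 106.2874
6 14 12 -1 105.21143[ WARN:0@0.925] global loadsave.cpp:1063 imwrite_ Unsupported depth image for selected encoder is fallbacked to CV_8U.
```

View pics/flat.png

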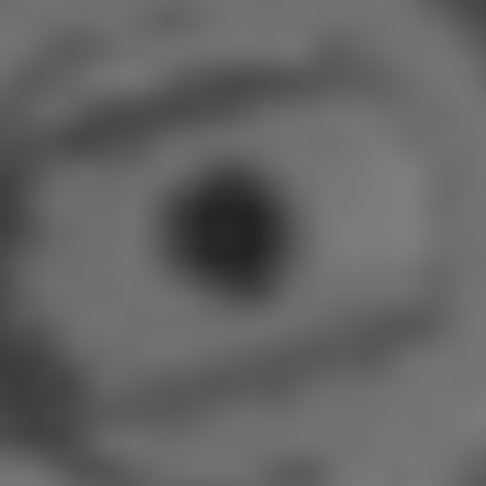

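The rectified barrel top has its hole at centre and flats at about 106.5°, which fits the allowed range. Next I go down and grasp.

Emit:
{"method": "move_arm", "body": {"rows": "0 0 0 0 -0.0033 0.045 0.05; 0 0 0 0 0 0.05 0.05; 0 0 0 0 0 0.05 0.05; 0 0 0 0 0 0.045 0.05; 0 0 0 0 0 0.024 0.05; 0 0 0 0 0 0.01 0.05; 0 0 0 0 0 0 0.05; 0 0 0 0 0 0 0.05"}}

```text
t: 3.1
eef_pos: [0.5414, 0.2395, 0.0117]
ee_rot: [-3.141, -0.002, 0.412]
force: [0.9, -0.5, 0.8]
width: 0.0501
gripper_force: 0.0
```

Emit:
{"method": "move_arm", "body": {"rows": "0 0 0 0 0 0 0.005; 0 0 0 0 0 0 0.005; 0 0 0 0 0 0 0.005; 0 0 0 0 0 0 0.005; 0 0 0 0 0 0 0.005", "squeeze": 40}}

```text
t: 3.72
eef_pos: [0.5409, 0.2386, 0.0107]
ee_rot: [3.141, 0.0, 0.412]
force: [-0.6, -0.5, 2.9]
width: 0.0148
gripper_force: 40.0
```

Emit:
{"method": "move_arm", "body": {"rows": "0 0 0 0 0 -0.02 0.005; 0 0 0 0 0 -0.05 0.005; 0 0 0 0 0 -0.05 0.005; 0 0 0 0 0 -0.05 0.005; 0 0 0 0 0 -0.05 0.005; 0 0 9.7 0 0 0 0.005; 0 0 9.7 0 0 0 0.005; 0 0 9.7 0 0 0 0.005"}}

```text
t: 4.72
eef_pos: [0.5402, 0.2388, 0.23]
ee_rot: [3.142, 0.001, -0.102]
force: [-0.1, -0.0, -3.2]
width: 0.0151
gripper_force: 40.0
```

Emit:
{"method": "move_arm", "body": {"rows": "0 0 9.7 0 0 0 0.005; 0 0 9.7 0 0 0 0.005; 0 0 9.7 0 0 0 0.005; 0 0 9.7 0 0 0 0.005; 0 0 9.7 0 0 0 0.005; 0 0 9.7 0 0 0 0.005; 0 0 9.7 0 0 0 0.005; 0 0 0 0 0 0 0.005"}}

```text
t: 5.72
eef_pos: [0.5404, 0.2387, 0.2299]
ee_rot: [3.14, 0.0, -1.28]
force: [0.4, -0.4, -1.9]
width: 0.0149
gripper_force: 40.0
```

```bash
python3 - <<'E'
from h import *
to(.4983,-.1866,.195,-73.5)
E
```

```text
t5.72 pos [0.5404 0.2387 0.2299] rpy [179.93   0.   -73.36] F [ 0.4 -0.4 -1.9] w 0.0149 q [ 0.75  0.23 -0.19 -0.   -1.16 -0.46]
shift first in tool:  [0.3955 0.1621 0.0349]  then turn z 0.14
```

Emit:
{"method": "move_arm", "body": {"rows": "0 0 0 0.044 0.018 0 0.005; 0 0 0 0.044 0.018 0 0.005; 0 0 0 0.044 0.018 0 0.005; 0 0 0 0.044 0.018 0 0.005; 0 0 0 0.044 0.018 0 0.005; 0 0 0 0.044 0.018 0 0.005; 0 0 0 0.044 0.018 0 0.005; 0 0 0 0.044 0.018 0 0.005"}}

```text
t: 6.72
eef_pos: [0.5028, -0.141, 0.2305]
ee_rot: [-3.141, 0.0, -1.276]
force: [1.2, -0.5, -3.1]
width: 0.0153
gripper_force: 40.0
```

Emit:
{"method": "move_arm", "body": {"rows": "0 0 0 0.044 0.018 0 0.005; 0 0 0 0 0 0.015 0.005; 0 0 0 0 0 0.013 0.005; 0 0 0 0 0 0 0.005; 0 0 0 0 0 0 0.005"}}

```text
t: 7.35
eef_pos: [0.499, -0.1862, 0.2028]
ee_rot: [-3.141, -0.0, -1.279]
force: [0.3, -0.0, -1.6]
width: 0.0151
gripper_force: 40.0
```

```bash
python3 - <<'E'
from h import *
to(.4983,-.1866,.195,-73.5)
o=[]
for n in("top","side"):
    p,d=arm.grab_frame(n); np.savez(f"{n}1.npz",p=p,d=d)
    u,v=(proj(n,[.483,-.135,.17])).astype(int)
    o.append(cv2.resize(p[v-40:v+40,u-60:u+60],(600,400),interpolation=2)[:, :400] if 0 else cv2.resize(p[v-40:v+40,u-50:u+50],(375,300),interpolation=2)); print(n,u,v)
cv2.imwrite("pics/h1.png",np.hstack(o))
E
```

```text
t7.35 pos [ 0.499  -0.1862  0.2028] rpy [-1.7999e+02 -2.0000e-02 -7.3280e+01] F [ 0.3 -0.  -1.6] w 0.0151 q [ 0.01  0.15 -0.35  0.   -1.07  0.28]
shift first in tool:  [0.0002 0.0008 0.0078]  then turn z 0.22
top 386 221
side 312 220
```

View pics/h1.png

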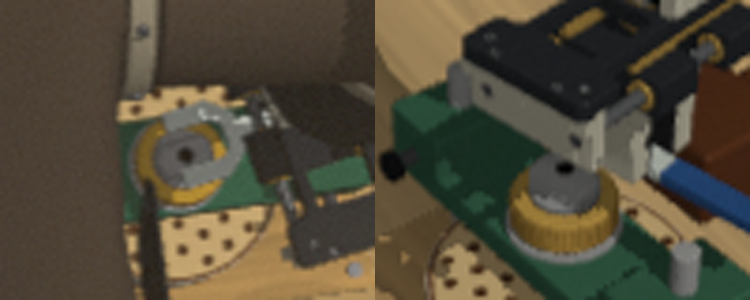

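The top crop shows the jaw ringing the barrel: prongs at about (200,110) and (215,180), barrel hole at (185,155). In the side crop the gripper hides the head, so I measure the head with the top camera's depth.

```bash
python3 - <<'E'
from h import *
f=np.load("top1.npz");p,d=f["p"],f["d"]
w=np.radians(-73.28);e=np.array([np.cos(w),np.sin(w)]);q=np.array([-e[1],e[0]])
g=cv2.cvtColor(p,cv2.COLOR_BGR2HSV)
R=[];B=[]
for v in range(205,250):
    for u in range(360,420):
        if d[v,u]<=0: continue
        o,r=ray("top",(u,v));P=o+r*d[v,u]
        rel=P[:2]-[.483,-.1343]
        if .192<P[2]<.207 : R.append([rel@e,rel@q,P[2],g[v,u,1],g[v,u,2],u,v])
        if .154<P[2]<.162 and abs(rel).max()<.03: B.append([rel@e,rel@q,P[2]])
R=np.array(R);B=np.array(B)
H=R[(R[:,0]<.03)];print(len(H),np.median(H[:,2]),H[:,:2].min(0),H[:,:2].max(0))
for s in np.arange(-.02,.046,.004):
    m=R[(abs(R[:,0]-s)<.002)];
    if len(m): 
        t=np.sort(m[:,1]); print(round(s,3),np.round(t*1000,0))
print("barrel top",len(B),B.mean(0),B.min(0),B.max(0))
E
```

```text
222 0.19993703170310556 [-0.01503308 -0.02402069] [0.0299868  0.02910019]
-0.016 [-21. -15. -13.  15.  17.  21.  23.  25.]
-0.012 [-23. -22. -20. -19. -17. -16. -15. -14. -13. -12. -11.  16.  18.  19.
  21.  22.  24.  26.  27.]
-0.008 [-23. -21. -20. -19. -18. -16. -14. -11.  15.  16.  17.  18.  19.  20.
  22.  23.  25.  25.  27.  28.]
-0.004 [-22. -22. -19. -17. -16. -15. -14. -13. -12.  15.  16.  18.  21.  22.
  23.  24.  26.]
0.0 [-23. -21. -20. -18. -18. -16. -15. -13. -11.  15.  17.  18.  19.  20.
  22.  25.  25.  27.]
0.004 [-22. -22. -20. -19. -17. -15. -14. -13. -11.  16.  16.  19.  21.  22.
  24.  24.  26.]
0.008 [-23. -21. -19. -18. -16. -15. -13. -11.  15.  17.  18.  20.  21.  23.
  25.  26.  27.]
0.012 [-24. -22. -21. -20. -19. -18. -17. -15. -14. -12. -11.  16.  16.  19.
  20.  21.  22.  24.  24.  26.  27.  29.]
0.016 [-23. -21. -18. -16. -15. -14. -13. -11.  -9.  -9.  12.  15.  17.  18.
  20.  22.  23.  25.]
0.02 [-19. -17. -14. -12. -12.  -9.  -7.  -5.  -3.  -1.   1.   3.   4.   6.
   8.  11.  11.  14.  15.  16.  17.  21.]
0.024 [-15. -13. -11. -10.  -8.  -7.  -6.  -5.  -3.  -2.  -1.  -0.   1.   2.
   5.   5.   7.   8.  10.  12.  13.  15.  15.  17.  19.  21.]
0.028 [-13. -11.  -9.  -7.  -4.  -4.  -2.  -1.   1.   3.   4.   5.   6.   9.
   9.  11.  14.  17.]
0.032 [-1.  0.  1.  2.  5.  7.  8. 10.]
0.036 [1. 3. 4. 5. 6. 9. 9.]
0.04 [0.]
barrel top 122 [-0.00242243  0.00233653  0.15776623] [-0.0216833  -0.01008125  0.15406016] [0.01723613 0.01336544 0.16193755]
```

Emit:
{"method": "move_arm", "body": {"rows": "0 0 0 0.003 0.0023 0 0.005; 0 0 0 0 0 0.015 0.005; 0 0 0 0 0 0.014 0.005; 0 0 0 0 0 0 0.005; 0 0 0 0 0 0 0.005"}}

```text
t: 8.07
eef_pos: [0.4976, -0.1903, 0.1731]
ee_rot: [3.141, 0.0, -1.281]
force: [3.3, 1.3, -4.5]
width: 0.0152
gripper_force: 40.0
```

```bash
cat > jaw.py <<'E'
from h import *
import sys
zt=float(sys.argv[1])
s=arm.get_state();print(s["t"],s["eef_pos"].round(4),np.degrees(s["ee_rot"]).round(2),np.round(s["force"],1),np.round(s["moment"],2))
p,d=arm.grab_frame("top");np.savez("topj.npz",p=p,d=d)
w=np.radians(float(sys.argv[2]) if len(sys.argv)>2 else np.degrees(s["ee_rot"][2]));e=np.array([np.cos(w),np.sin(w)]);q=np.array([-e[1],e[0]])
g=cv2.cvtColor(p,cv2.COLOR_BGR2GRAY)
# rectified brightness profile at height zt: rows along q, averaged over s in -8..8 mm
ss=np.arange(-24,34,1.)/1000;tt=np.arange(-32,33,1.)/1000
mx=np.array([[proj("top",[*(np.array([.483,-.1343])+a*e+b*q),zt]) for b in tt] for a in ss],np.float32)
r=cv2.remap(g,mx[...,0],mx[...,1],cv2.INTER_LINEAR)
print("q profile",dict(zip((tt*1000).astype(int),r[(ss>-.006)&(ss<.008)].mean(0).astype(int))))
R=[]
for v in range(205,250):
    for u in range(360,420):
        if d[v,u]>0:
            o,k=ray("top",(u,v));P=o+k*d[v,u];rel=P[:2]-[.483,-.1343]
            if abs(P[2]-zt)<.004: R.append([rel@e,rel@q,P[2]])
R=np.array(R)
for a in np.arange(-.016,.033,.004):
    m=R[abs(R[:,0]-a)<.002];print(round(a*1000),np.round(np.sort(m[:,1])*1000).astype(int))
E
python3 jaw.py .171
```

```text
8.075 [ 0.4976 -0.1903  0.1731] [ 1.7999e+02  1.0000e-02 -7.3400e+01] [ 3.3  1.3 -4.5] [ 0.64 -1.17  0.12]
q profile {np.int64(-32): np.int64(97), np.int64(-31): np.int64(96), np.int64(-30): np.int64(97), np.int64(-29): np.int64(99), np.int64(-28): np.int64(100), np.int64(-27): np.int64(103), np.int64(-26): np.int64(108), np.int64(-25): np.int64(113), np.int64(-24): np.int64(116), np.int64(-23): np.int64(117), np.int64(-22): np.int64(116), np.int64(-21): np.int64(116), np.int64(-20): np.int64(115), np.int64(-19): np.int64(116), np.int64(-18): np.int64(116), np.int64(-17): np.int64(116), np.int64(-16): np.int64(115), np.int64(-15): np.int64(108), np.int64(-14): np.int64(96), np.int64(-13): np.int64(86), np.int64(-12): np.int64(82), np.int64(-11): np.int64(81), np.int64(-10): np.int64(83), np.int64(-9): np.int64(86), np.int64(-8): np.int64(87), np.int64(-7): np.int64(86), np.int64(-6): np.int64(81), np.int64(-5): np.int64(76), np.int64(-4): np.int64(70), np.int64(-3): np.int64(64), np.int64(-2): np.int64(60), np.int64(-1): np.int64(58), np.int64(0): np.int64(57), np.int64(1): np.int64(
[... 884 characters left out ...]
}
-16 []
-12 [-23 -21 -16  16  23]
-8 [-24 -17 -14  18  20  20  23]
-4 [-25 -23 -21 -20 -18 -16  14  17  19  21  24  24]
0 [-25 -24 -22 -19 -19 -16 -14  13  18  20  21  23]
4 [-23 -22 -21 -18 -15 -15  13  17  18  19  21  22  24  25]
8 [-25 -24 -18 -17 -16 -14  13  15  17  23]
12 [-25 -23 -22 -20 -19 -18 -15 -15  14  15  16  16  18  22  22  24  25]
16 [-25 -22 -21 -19 -17 -16 -14  13  15  18  20  22  23  26]
20 [-23 -21 -20 -18 -18 -14 -13 -12 -11  10  12  14  15  16  17  22]
24 [-21 -19 -16 -14 -11  -9  -8  -6  -3  -1   2   4   7  10  13  15  15  18
  19]
28 [-17 -15 -13 -12  -9  -7  -7  -5  -2   1   2   3   4   6   8   9  11  11
  17]
32 [-14 -11  -8  -6  -3  -2  -1   0   2   5   5   7  13]
```

Emit:
{"method": "move_arm", "body": {"rows": "0 0 0 0.0005 -0.001 0 0.005; 0 0 0 0 0 0.002 0.005; 0 0 0 0 0 0.002 0.005; 0 0 0 0 0 0.002 0.005; 0 0 0 0 0 0 0.005"}}

```text
t: 8.75
eef_pos: [0.4982, -0.1907, 0.1674]
ee_rot: [3.141, 0.0, -1.281]
force: [1.3, 0.1, -3.0]
width: 0.0148
gripper_force: 40.0
```

Emit:
{"method": "move_arm", "body": {"rows": "0 0 0 0 0 0.002 0.005; 0 0 0 0 0 0.002 0.005; 0 0 0 0 0 0.002 0.005; 0 0 0 0 0 0 0.005"}}

```text
t: 9.25
eef_pos: [0.4983, -0.1907, 0.1613]
ee_rot: [3.141, 0.0, -1.281]
force: [1.1, -0.1, -2.7]
width: 0.0153
gripper_force: 40.0
```

Emit:
{"method": "move_arm", "body": {"rows": "0 0 0 0 0 0.002 0.005; 0 0 0 0 0 0.0015 0.005; 0 0 0 0 0 0.001 0.005; 0 0 0 0 0 0 0.005; 0 0 0 0 0 0 0.005"}}

```text
t: 9.88
eef_pos: [0.4984, -0.1908, 0.1572]
ee_rot: [-3.141, -0.0, -1.281]
force: [-0.0, -1.4, -0.8]
width: 0.0154
gripper_force: 40.0
```

```bash
python3 jaw.py .155
```

```text
9.875 [ 0.4984 -0.1908  0.1572] [-1.7999e+02 -1.0000e-02 -7.3410e+01] [-0.  -1.4 -0.8] [-0.26  0.07  0.04]
q profile {np.int64(-32): np.int64(87), np.int64(-31): np.int64(88), np.int64(-30): np.int64(89), np.int64(-29): np.int64(89), np.int64(-28): np.int64(89), np.int64(-27): np.int64(90), np.int64(-26): np.int64(96), np.int64(-25): np.int64(104), np.int64(-24): np.int64(112), np.int64(-23): np.int64(115), np.int64(-22): np.int64(116), np.int64(-21): np.int64(116), np.int64(-20): np.int64(116), np.int64(-19): np.int64(115), np.int64(-18): np.int64(115), np.int64(-17): np.int64(116), np.int64(-16): np.int64(115), np.int64(-15): np.int64(113), np.int64(-14): np.int64(109), np.int64(-13): np.int64(98), np.int64(-12): np.int64(87), np.int64(-11): np.int64(80), np.int64(-10): np.int64(80), np.int64(-9): np.int64(82), np.int64(-8): np.int64(85), np.int64(-7): np.int64(86), np.int64(-6): np.int64(86), np.int64(-5): np.int64(81), np.int64(-4): np.int64(75), np.int64(-3): np.int64(69), np.int64(-2): np.int64(61), np.int64(-1): np.int64(54), np.int64(0): np.int64(50), np.int64(1): np.int64(49
[... 1270 characters left out ...]
-24 -23 -22 -21 -18 -16 -15 -13 -10  -8  -6  -5  -3   0   3   5   5  10
  11  12  13  18  19  24  25]
8 [-22 -20 -19 -17  -9  -9  -7  -4  -2   1   9   9  12  14  15  18  20  21
  22  23  25]
12 [-24 -23 -21 -18 -16 -13 -12 -10  -8  -3  -3   0   2   3   5   8  10  11
  14  16  17  18  22  25]
16 [-25 -24 -22 -20 -17 -16 -14  -7  -4  -1   4   6  10  13  15  18  20  21
  22  26]
20 [-23 -21 -20 -18 -16 -15 -13 -12   1  11  14  15  16  17  20  22  25]
24 [-19 -17 -16 -14 -12 -11  -9  -9  -6   5   7  10  12  13  15  16  18  19
  21  21]
28 [-15 -15 -13 -12 -10  -7  -7  -5  -4  -2  -1   0   1   3   3   6   8   9
  11  14  17]
32 [-14 -11 -11  -8  -6  -3  -3  -1   0   2   5   5   7   8  10  13  13]
```

Emit:
{"method": "move_arm", "body": {"rows": "0 0 0 0 0 0.0008 0.005; 0 0 0 0 0 0.0007 0.005; 0 0 0 0 0 0 0.005; 0 0 0 0 0 0 0.005"}}

```text
t: 10.42
eef_pos: [0.4985, -0.1908, 0.1558]
ee_rot: [-3.141, -0.0, -1.281]
force: [0.2, -2.5, 2.8]
width: 0.0147
gripper_force: 40.0
```

Emit:
{"method": "move_arm", "body": {"rows": "0 0 0 0 0 0.0004 0.005; 0 0 0 0 0 0 0.005; 0 0 0 0 0 0 0.05; 0 0 0 0 0 0 0.05; 0 0 0 0 0 0 0.05"}}

```text
t: 11.05
eef_pos: [0.4982, -0.1905, 0.1549]
ee_rot: [3.141, 0.0, -1.281]
force: [-0.4, -0.0, 0.3]
width: 0.0393
gripper_force: 0.0
```

Emit:
{"method": "move_arm", "body": {"rows": "0 0 0 0 0 -0.03 0.0876; 0 0 0 0 0 -0.03 0.0876; 0 0 0 0 0 -0.01 0.0876; 0 0 0 0 0 0 0.0876"}}

```text
t: 11.55
eef_pos: [0.4985, -0.1906, 0.2253]
ee_rot: [-3.141, -0.0, -1.281]
force: [1.0, -0.9, -0.0]
width: 0.0798
gripper_force: 0.0
```

```bash
python3 - <<'E'
from h import *
to(.4830,-.1348,.225,-20)
to(.4830,-.1348,.1315,-20)
for n in ("top","side"):
    p,d=arm.grab_frame(n);np.savez(n+"2.npz",p=p,d=d)
T=np.load("top2.npz");S=np.load("side2.npz")
cv2.imwrite("pics/on.png",np.hstack([cv2.resize(T["p"][181:261,336:436],(375,300),interpolation=2),cv2.resize(S["p"][180:260,262:362],(375,300),interpolation=2)]))
E
```

```text
t11.55 pos [ 0.4985 -0.1906  0.2253] rpy [-179.94   -0.    -73.42] F [ 1.  -0.9 -0. ] w 0.0798 q [ 0.    0.13 -0.31 -0.   -1.12  0.29]
shift first in tool:  [-0.0579 -0.001   0.0003]  then turn z -53.42
t11.55 pos [ 0.4985 -0.1906  0.2253] rpy [-179.94   -0.    -73.42] F [ 1.  -0.9 -0. ] w 0.0798 q [ 0.    0.13 -0.31 -0.   -1.12  0.29]
shift first in tool:  [-0.0579 -0.001   0.0938]  then turn z -53.42
```

View pics/on.png

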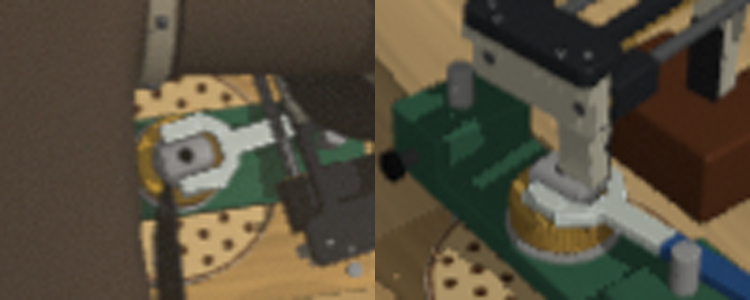

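The pictures show the spanner seated on the flats: jaw around the barrel at (185,155) in the top crop, handle beside the near post. Next I take the ring.

Emit:
{"method": "move_arm", "body": {"rows": "0 0 0 -0.028 0 0 0.0876; 0 0 0 -0.028 0 0 0.0876; 0 0 -10.2 0 0 0 0.0876; 0 0 -10.3 0 0 0 0.0876; 0 0 -10.3 0 0 0 0.0876; 0 0 -10.3 0 0 0 0.0876; 0 0 -10.3 0 0 0 0.0876; 0 0 0 0 0 0 0.0876"}}

```text
t: 12.65
eef_pos: [0.4818, -0.137, 0.224]
ee_rot: [3.141, 0.002, -0.386]
force: [-0.7, -0.2, 0.5]
width: 0.0877
gripper_force: 0.0
```

```bash
python3 - <<'E'
from h import *
to(.4825,-.137,.1315,-22)
p,d=arm.grab_frame("side");cv2.imwrite("pics/s3.png",cv2.resize(p[150:270,230:390],(800,600),interpolation=2))
E
```

```text
t12.65 pos [ 0.4818 -0.137   0.224 ] rpy [ 1.7996e+02  1.1000e-01 -2.2090e+01] F [-0.7 -0.2  0.5] w 0.0877 q [ 0.12  0.08 -0.38 -0.   -1.12  1.07]
shift first in tool:  [ 0.0006 -0.0002  0.0925]  then turn z -0.09
```

View pics/s3.png

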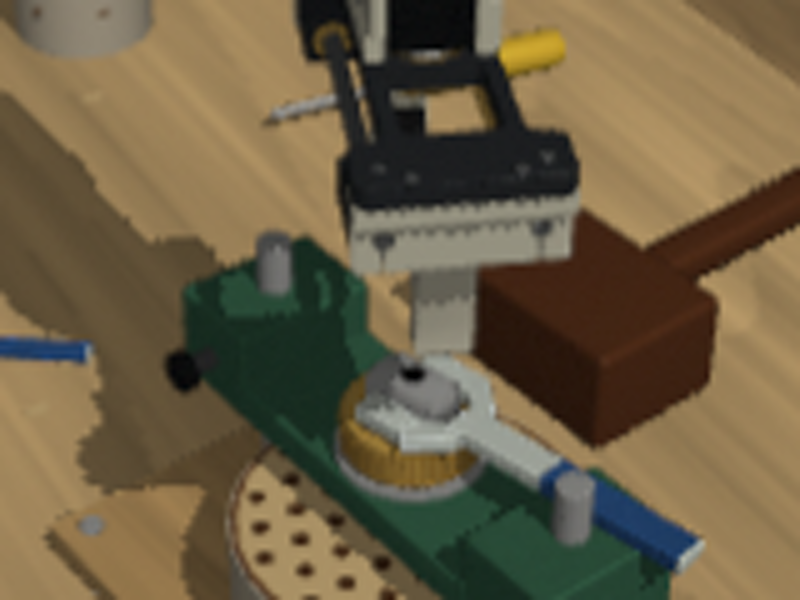

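The side crop shows the spanner level on the barrel with its handle beside the near post, and the fingers clear of the handle. Next I go down over the ring.

Emit:
{"method": "move_arm", "body": {"rows": "0 0 0 0.0006 0 0.03 0.0876; 0 0 0 0 0 0.03 0.0876; 0 0 0 0 0 0.015 0.0876; 0 0 0 0 0 0.01 0.0876; 0 0 0 0 0 0.005 0.0876; 0 0 0 0 0 0.0015 0.0876; 0 0 0 0 0 0 0.0876"}}

```text
t: 13.58
eef_pos: [0.4833, -0.1373, 0.1341]
ee_rot: [-3.141, -0.001, -0.384]
force: [0.3, -0.5, 0.7]
width: 0.0876
gripper_force: 0.0
```

Emit:
{"method": "move_arm", "body": {"rows": "0 0 0 0 0 0 0.05; 0 0 0 0 0 0 0.05; 0 0 0 0 0 0 0.05; 0 0 0 0 0 0 0.05", "squeeze": 5}}

```text
t: 14.08
eef_pos: [0.4834, -0.1368, 0.1338]
ee_rot: [-3.141, -0.001, -0.384]
force: [1.4, 4.4, 1.0]
width: 0.0649
gripper_force: 5.0
```

```bash
cat > st.py <<'E'
from h import *
s=arm.get_state();w=s["ee_rot"][2];F=s["force"];M=s["moment"];x=np.array([np.cos(w),np.sin(w)]);y=np.array([np.sin(w),-np.cos(w)])
print("t",s["t"],"pos",s["eef_pos"].round(4),"yaw",np.degrees(w).round(2),"w",round(s["width"],4),"grip",s["gripper_force"],"Ftool xy",(x@F[:2]).round(1),(y@F[:2]).round(1),"Fz",F[2].round(1),"M",M.round(3),"tau6",np.round(s["joint_efforts"][5],3))
E
python3 st.py
```

```text
t 14.075 pos [ 0.4834 -0.1368  0.1338] yaw -22.02 w 0.0649 grip 5.000057778088376 Ftool xy -0.4 -4.6 Fz 1.0 M [ 1.654 -0.294 -0.093] tau6 0.076
```

Emit:
{"method": "move_arm", "body": {"rows": "0 0 0 0 0 0 0.075; 0 0 0 0 -0.0017 0.001 0.075; 0 0 0 0 0 0 0.05; 0 0 0 0 0 0 0.05; 0 0 0 0 0 0 0.05; 0 0 0 0 0 0 0.05", "squeeze": 5}}

```text
t: 14.82
eef_pos: [0.4832, -0.1356, 0.1325]
ee_rot: [3.141, 0.001, -0.384]
force: [-1.7, 0.9, 0.2]
width: 0.0633
gripper_force: 5.1
```

```bash
python3 st.py
```

```text
t 14.825 pos [ 0.4832 -0.1356  0.1325] yaw -22.03 w 0.0633 grip 5.093582666886505 Ftool xy -1.9 -0.2 Fz 0.2 M [ 0.457  0.651 -0.074] tau6 0.083
```

Emit:
{"method": "move_arm", "body": {"rows": "0 0 0 0 0 0 0.05; 0 0 0 0 0 0 0.05; 0 0 4 0 0 0.0001 0.05; 0 0 4 0 0 0.0001 0.05; 0 0 0 0 0 0 0.05; 0 0 0 0 0 0 0.05", "squeeze": 55}}

```text
t: 15.58
eef_pos: [0.4833, -0.1352, 0.1324]
ee_rot: [-3.141, 0.001, -0.523]
force: [-2.5, 5.6, 1.1]
width: 0.0614
gripper_force: 55.0
```

```bash
python3 st.py
```

```text
t 15.575 pos [ 0.4833 -0.1352  0.1324] yaw -29.95 w 0.0614 grip 55.000314116477966 Ftool xy -5.0 -3.6 Fz 1.1 M [ 1.751  0.934 -0.028] tau6 0.02
```

Emit:
{"method": "move_arm", "body": {"rows": "0 0 4 0 0 0.0001 0.05; 0 0 4 0 0 0.0001 0.05; 0 0 4 0 0 0 0.05"}}

```text
t: 15.95
eef_pos: [0.4832, -0.1354, 0.1322]
ee_rot: [3.141, 0.001, -0.734]
force: [-3.5, 2.9, 2.2]
width: 0.0608
gripper_force: 55.0
```

```bash
python3 st.py
```

```text
t 15.95 pos [ 0.4832 -0.1354  0.1322] yaw -42.06 w 0.0608 grip 54.998268485069275 Ftool xy -4.5 0.2 Fz 2.2 M [1.331 0.982 0.091] tau6 0.805
```

Emit:
{"method": "move_arm", "body": {"rows": "0 0 4 0 0 0.0001 0.05; 0 0 4 0 0 0.0001 0.05; 0 0 4 0 0 0 0.05; 0 0 0 0 0 0 0.05"}}

```text
t: 16.45
eef_pos: [0.483, -0.1355, 0.132]
ee_rot: [3.141, 0.001, -0.941]
force: [-4.9, 3.9, 2.5]
width: 0.061
gripper_force: 55.0
```

```bash
python3 st.py
```

```text
t 16.45 pos [ 0.483  -0.1355  0.132 ] yaw -53.94 w 0.061 grip 55.001508593559265 Ftool xy -6.0 1.7 Fz 2.5 M [ 1.316  1.487 -0.035] tau6 -0.538
```

Emit:
{"method": "move_arm", "body": {"rows": "0 0 4 0 0 0.0001 0.05; 0 0 4 0 0 0.0001 0.05; 0 0 4 0 0 0 0.05"}}

```text
t: 16.82
eef_pos: [0.4828, -0.1356, 0.1318]
ee_rot: [3.14, 0.001, -1.152]
force: [-5.3, 2.8, 2.6]
width: 0.0606
gripper_force: 55.0
```

```bash
python3 st.py
```

```text
t 16.825 pos [ 0.4828 -0.1356  0.1318] yaw -66.0 w 0.0606 grip 54.99935209751129 Ftool xy -4.8 3.7 Fz 2.6 M [1.215 1.733 0.084] tau6 0.802
```

Emit:
{"method": "move_arm", "body": {"rows": "0 0 4 0 0 0.0001 0.05; 0 0 4 0 0 0.0001 0.05; 0 0 4 0 0 0 0.05"}}

```text
t: 17.2
eef_pos: [0.4826, -0.1357, 0.1316]
ee_rot: [3.14, 0.0, -1.361]
force: [-4.6, 1.9, 4.0]
width: 0.0612
gripper_force: 55.0
```

```bash
python3 st.py
```

```text
t 17.2 pos [ 0.4826 -0.1357  0.1316] yaw -78.0 w 0.0612 grip 55.0000262260437 Ftool xy -2.8 4.1 Fz 4.0 M [1.161 1.952 0.137] tau6 0.8
```

Emit:
{"method": "move_arm", "body": {"rows": "0 0 4 0 0 0.0001 0.05; 0 0 4 0 0 0.0001 0.05"}}

```text
t: 17.45
eef_pos: [0.4824, -0.1358, 0.1315]
ee_rot: [3.139, -0.0, -1.501]
force: [-6.0, 3.9, 7.4]
width: 0.0606
gripper_force: 55.0
```

```bash
python3 st.py
```

```text
t 17.45 pos [ 0.4824 -0.1358  0.1315] yaw -85.98 w 0.0606 grip 55.0010222196579 Ftool xy -4.3 5.8 Fz 7.4 M [1.404 2.556 0.316] tau6 0.614
```

Emit:
{"method": "move_arm", "body": {"rows": "0 0 3 0 0 0 0.05; 0 0 2 0 0 0 0.05"}}

```text
t: 17.7
eef_pos: [0.4823, -0.1357, 0.1315]
ee_rot: [3.139, -0.0, -1.587]
force: [-6.5, 3.9, 6.3]
width: 0.061
gripper_force: 55.0
```

```bash
python3 st.py
```

```text
t 17.7 pos [ 0.4823 -0.1357  0.1315] yaw -90.91 w 0.061 grip 55.00244200229645 Ftool xy -3.8 6.6 Fz 6.3 M [1.419 2.488 0.443] tau6 -0.115
```

Emit:
{"method": "move_arm", "body": {"rows": "0 0 2 0 0 0 0.05; 0 0 1.5 0 0 0 0.05"}}

```text
t: 17.95
eef_pos: [0.4823, -0.1357, 0.1315]
ee_rot: [3.139, -0.0, -1.647]
force: [-7.3, 3.2, 5.7]
width: 0.0608
gripper_force: 55.0
```

```bash
python3 st.py
```

```text
t 17.95 pos [ 0.4823 -0.1357  0.1315] yaw -94.38 w 0.0608 grip 55.00290870666504 Ftool xy -2.6 7.5 Fz 5.7 M [1.457 2.542 0.596] tau6 -0.275
```

Emit:
{"method": "move_arm", "body": {"rows": "0 0 0 0 0 0 0.05; 0 0 0 0 0 0 0.05; 0 0 0 0 0 0 0.0876; 0 0 0 0 0 0 0.0876; 0 0 0 0 0 0 0.0876; 0 0 0 0 0 0 0.0876"}}

```text
t: 18.7
eef_pos: [0.4838, -0.1357, 0.1314]
ee_rot: [-3.141, -0.0, -1.649]
force: [-0.0, 1.3, -1.0]
width: 0.0873
gripper_force: 0.0
```

Emit:
{"method": "move_arm", "body": {"rows": "0 0 0 0 0 -0.01 0.0876; 0 0 0 0 0 -0.03 0.0876; 0 0 0 0 0 -0.05 0.0876; 0 0 0 0 0 0 0.0876"}}

```text
t: 19.2
eef_pos: [0.4861, -0.1359, 0.2262]
ee_rot: [-3.133, 0.0, -1.649]
force: [-0.8, 0.8, -0.5]
width: 0.0876
gripper_force: 0.0
```

```bash
python3 - <<'E'
from h import *
to(.4983,-.1907,.22,-75)
for n in ("top","side"):
    p,d=arm.grab_frame(n);np.savez(n+"4.npz",p=p,d=d)
T=np.load("top4.npz");S=np.load("side4.npz")
cv2.imwrite("pics/on4.png",np.hstack([cv2.resize(T["p"][181:261,336:436],(375,300),interpolation=2),cv2.resize(S["p"][180:260,262:362],(375,300),interpolation=2)]))
# blue handle direction in both frames (handle top at z=.153)
for f in("side0","side2","side4"):
    p=np.load(f+".npz")["p"];h=cv2.cvtColor(p,cv2.COLOR_BGR2HSV);b=cv2.inRange(h,(105,100,40),(125,255,255))
    n,l,st,ce=cv2.connectedComponentsWithStats(b)
    for i in range(1,n):
        if st[i,4]>25 and 280<ce[i,0]<400:
            P=wz("side",l==i,.153);v=np.linalg.svd(P-P.mean(0))[2][0];print(f,ce[i],st[i,4],P.mean(0),np.degrees(np.arctan2(v[1],v[0]))%180)
E
```

```text
t19.20 pos [ 0.4861 -0.1359  0.2262] rpy [-1.7953e+02  1.0000e-02 -9.4470e+01] F [-0.8  0.8 -0.5] w 0.0876 q [ 0.12  0.08 -0.37  0.   -1.11 -0.2 ]
shift first in tool:  [ 0.0537 -0.0165  0.0062]  then turn z -19.47
side2 [357.46835443 254.81012658] 158 [ 0.51498528 -0.25122516] 99.3901586167359
side4 [339.38888889 244.61111111] 36 [ 0.50116629 -0.20920762] 31.707849953233847
side4 [356.125      254.16176471] 136 [ 0.51380911 -0.24843973] 95.79176348875615
```

View pics/on4.png

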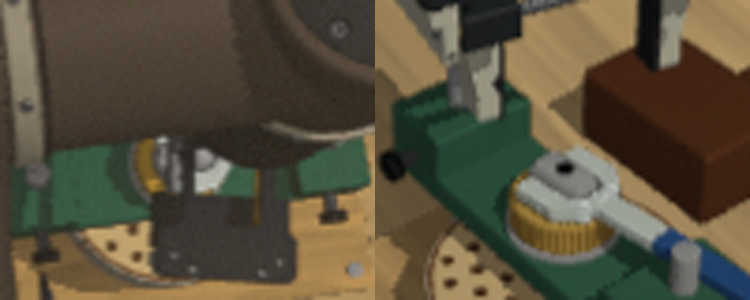

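The crops show the spanner still seated, handle against the post, ring down on its washer. Next I lift the spanner off.

Emit:
{"method": "move_arm", "body": {"rows": "0 0 0 0.027 -0.0083 0 0.05; 0 0 0 0.027 -0.0083 0 0.05; 0 0 -9.8 0 0 0 0.05; 0 0 -9.7 0 0 0 0.05; 0 0 0 0 0 0 0.05; 0 0 0 0 0 0 0.05"}}

```text
t: 20.05
eef_pos: [0.4956, -0.1907, 0.221]
ee_rot: [3.141, 0.0, -1.313]
force: [0.6, -0.0, -0.3]
width: 0.0499
gripper_force: 0.0
```

```bash
python3 - <<'E'
from h import *
to(.4979,-.1908,.1555,-75)
E
```

```text
t20.05 pos [ 0.4956 -0.1907  0.221 ] rpy [ 1.7995e+02  2.0000e-02 -7.5220e+01] F [ 0.6 -0.  -0.3] w 0.0499 q [ 0.    0.13 -0.32 -0.   -1.12  0.26]
shift first in tool:  [ 0.0007 -0.0022  0.0655]  then turn z -0.22
```

Emit:
{"method": "move_arm", "body": {"rows": "0 0 0 0.0007 -0.0022 0.03 0.05; 0 0 0 0 0 0.02 0.05; 0 0 0 0 0 0.01 0.05; 0 0 0 0 0 0.0055 0.05; 0 0 0 0 0 0 0.05; 0 0 0 0 0 0 0.005; 0 0 0 0 0 0 0.005; 0 0 0 0 0 0 0.005", "squeeze": 5}}

```text
t: 21.05
eef_pos: [0.4983, -0.1909, 0.1563]
ee_rot: [-3.141, -0.0, -1.309]
force: [-0.5, 0.2, -0.8]
width: 0.0255
gripper_force: 0.0
```

```bash
python3 st.py
```

```text
t 21.05 pos [ 0.4983 -0.1909  0.1563] yaw -75.02 w 0.0255 grip 0.0 Ftool xy -0.3 0.4 Fz -0.8 M [ 0.104 -0.053  0.021] tau6 -0.002
```

Emit:
{"method": "move_arm", "body": {"rows": "0 0 0 0 0 0 0.005; 0 0 0 0 0 0 0.005; 0 0 0 0 0 0 0.005"}}

```text
t: 21.42
eef_pos: [0.4986, -0.1908, 0.1561]
ee_rot: [-3.141, -0.0, -1.309]
force: [1.8, 0.6, 0.9]
width: 0.0159
gripper_force: 5.0
```

```bash
python3 st.py
```

```text
t 21.425 pos [ 0.4986 -0.1908  0.1561] yaw -75.0 w 0.0159 grip 4.998189881443977 Ftool xy -0.1 -1.8 Fz 0.9 M [ 0.32  -0.595  0.091] tau6 -0.063
```

Emit:
{"method": "move_arm", "body": {"rows": "0 0 0 0 0 0 0.005; 0 0 0 0 0 0 0.005; 0 0 0 0 0 -0.002 0.005; 0 0 0 0 0 -0.002 0.005; 0 0 0 0 0 -0.002 0.005; 0 0 0 0 0 0 0.005", "squeeze": 35}}

```text
t: 22.18
eef_pos: [0.4984, -0.1907, 0.1617]
ee_rot: [-3.141, 0.0, -1.309]
force: [4.4, 1.6, -5.6]
width: 0.0148
gripper_force: 35.0
```

```bash
python3 st.py
```

```text
t 22.175 pos [ 0.4984 -0.1907  0.1617] yaw -75.02 w 0.0148 grip 34.98762667179108 Ftool xy -0.4 -4.7 Fz -5.6 M [ 0.506 -1.827  0.126] tau6 -0.124
```

Emit:
{"method": "move_arm", "body": {"rows": "0 0 0 0 -0.0003 -0.003 0.005; 0 0 0 0 0 -0.004 0.005; 0 0 0 0 0 -0.005 0.005; 0 0 0 0 0 -0.012 0.005; 0 0 0 0 0 -0.025 0.005; 0 0 0 0 0 -0.025 0.005; 0 0 0 0 0 0 0.005"}}

```text
t: 23.05
eef_pos: [0.4986, -0.1913, 0.2384]
ee_rot: [-3.139, -0.001, -1.309]
force: [-0.3, 0.1, -2.3]
width: 0.0156
gripper_force: 35.0
```

```bash
python3 - <<'E'
from h import *
to(.54,.21,.235,23.6)
E
python3 st.py
```

```text
t23.05 pos [ 0.4986 -0.1913  0.2384] rpy [-1.7986e+02 -8.0000e-02 -7.5030e+01] F [-0.3  0.1 -2.3] w 0.0156 q [ 0.    0.12 -0.29  0.   -1.15  0.26]
shift first in tool:  [-0.377  -0.1437  0.0034]  then turn z -98.63
t 23.05 pos [ 0.4986 -0.1913  0.2384] yaw -75.03 w 0.0156 grip 34.95245039463043 Ftool xy -0.2 0.3 Fz -2.3 M [ 0.05  -0.057  0.032] tau6 -0.001
```

Emit:
{"method": "move_arm", "body": {"rows": "0 0 0 -0.045 -0.0169 0 0.005; 0 0 0 -0.045 -0.0169 0 0.005; 0 0 0 -0.045 -0.0169 0 0.005; 0 0 0 -0.045 -0.0169 0 0.005; 0 0 0 -0.045 -0.0169 0 0.005; 0 0 0 -0.045 -0.0169 0 0.005; 0 0 0 -0.045 -0.0169 0 0.005; 0 0 0 -0.045 -0.0169 0 0.005"}}

```text
t: 24.05
eef_pos: [0.535, 0.1927, 0.2351]
ee_rot: [3.139, -0.001, -1.31]
force: [0.9, -0.5, -3.2]
width: 0.0155
gripper_force: 35.0
```

Emit:
{"method": "move_arm", "body": {"rows": "0 0 0 -0.045 -0.0169 0 0.005; 0 0 -9.86 0 0 0 0.005; 0 0 -9.86 0 0 0 0.005; 0 0 -9.86 0 0 0 0.005; 0 0 -9.86 0 0 0 0.005; 0 0 -9.86 0 0 0 0.005; 0 0 -9.86 0 0 0 0.005; 0 0 -9.86 0 0 0 0.005"}}

```text
t: 25.05
eef_pos: [0.5398, 0.2388, 0.2349]
ee_rot: [3.14, 0.002, -0.099]
force: [-0.1, 0.4, -2.0]
width: 0.0148
gripper_force: 35.0
```

Emit:
{"method": "move_arm", "body": {"rows": "0 0 -9.86 0 0 0 0.005; 0 0 -9.86 0 0 0 0.005; 0 0 -9.86 0 0 0 0.005; 0 0 0 0 0 0.05 0.005; 0 0 0 0 0 0.05 0.005; 0 0 0 0 0 0.05 0.005; 0 0 0 0 0 0.025 0.005; 0 0 0 0 0 0 0.005"}}

```text
t: 26.05
eef_pos: [0.5386, 0.2378, 0.0582]
ee_rot: [3.14, 0.007, 0.411]
force: [-0.7, -0.4, -2.0]
width: 0.0153
gripper_force: 35.0
```

```bash
python3 - <<'E'
from h import *
to(.541,.239,.0115,23.6)
E
```

```text
t26.05 pos [0.5386 0.2378 0.0582] rpy [179.89   0.37  23.55] F [-0.7 -0.4 -2. ] w 0.0153 q [ 0.75  0.39 -0.39 -0.   -0.8   1.23]
shift first in tool:  [ 0.0026 -0.0001  0.0467]  then turn z -0.05
```

Emit:
{"method": "move_arm", "body": {"rows": "0 0 0 0 0 0.02 0.005; 0 0 0 0 0 0.015 0.005; 0 0 0 0 0 0.006 0.005; 0 0 0 0 0 0.003 0.005; 0 0 0 0 0 0.0015 0.005; 0 0 0 0 0 0 0.005; 0 0 0 0 0 0 0.005"}}

```text
t: 26.92
eef_pos: [0.5408, 0.2399, 0.0158]
ee_rot: [-3.141, -0.001, 0.412]
force: [-0.1, -0.9, -2.2]
width: 0.015
gripper_force: 35.0
```

Emit:
{"method": "move_arm", "body": {"rows": "0 0 0 0 0 0.002 0.005; 0 0 0 0 0 0.001 0.005; 0 0 0 0 0 0.001 0.005; 0 0 0 0 0 0 0.005; 0 0 0 0 0 0 0.005"}}

```text
t: 27.55
eef_pos: [0.5407, 0.2397, 0.0114]
ee_rot: [3.142, 0.0, 0.412]
force: [-0.0, -0.1, -2.4]
width: 0.0152
gripper_force: 35.0
```

Emit:
{"method": "move_arm", "body": {"rows": "0 0 0 0 0 0.0005 0.005; 0 0 0 0 0 0.0005 0.005; 0 0 0 0 0 0 0.005; 0 0 0 0 0 0 0.005"}}

```text
t: 28.05
eef_pos: [0.5408, 0.2398, 0.0111]
ee_rot: [-3.142, -0.0, 0.412]
force: [-1.9, -0.6, 4.3]
width: 0.0153
gripper_force: 35.0
```

Touching the bench with about 6 N. Next I release and retreat.

Emit:
{"method": "move_arm", "body": {"rows": "0 0 0 0 0 0 0.04; 0 0 0 0 0 0 0.04; 0 0 0 0 0 0 0.04; 0 0 0 0 0 -0.01 0.04; 0 0 0 0 0 -0.04 0.04; 0 0 0 0 0 -0.05 0.04; 0 0 0 0 0 -0.05 0.04; 0 0 0 0 0 -0.05 0.04"}}

```text
t: 29.05
eef_pos: [0.5405, 0.2395, 0.213]
ee_rot: [-3.141, -0.001, 0.412]
force: [1.3, 0.7, -0.4]
width: 0.0398
gripper_force: 0.0
```

Emit:
{"method": "move_arm", "body": {"rows": "0 0 0 -0.012 -0.048 0 0.04; 0 0 0 -0.012 -0.048 0 0.04; 0 0 0 -0.012 -0.048 0 0.04; 0 0 0 -0.012 -0.048 0 0.04; 0 0 0 -0.012 -0.048 0 0.04; 0 0 0 -0.012 -0.048 0 0.04; 0 0 0 -0.012 -0.048 0 0.04; 0 0 0 0 0 0 0.04"}}

```text
t: 30.05
eef_pos: [0.3273, 0.5164, 0.2109]
ee_rot: [-3.141, -0.0, 0.415]
force: [0.4, -0.7, -0.1]
width: 0.0404
gripper_force: 0.0
```

```bash
python3 st.py; python3 - <<'E'
from h import *
p,d=arm.grab_frame("top")
c=np.vstack([cv2.resize(p[90:290,150:450],(600,400),interpolation=2),np.hstack([cv2.resize(np.load("top0.npz")["p"][205:240,360:411],(300,200),interpolation=2),cv2.resize(p[205:240,360:411],(300,200),interpolation=2)])])
cv2.imwrite("pics/end.png",c)
E
```

```text
t 30.05 pos [0.3273 0.5164 0.2109] yaw 23.79 w 0.0404 grip 0.0 Ftool xy 0.1 0.8 Fz -0.1 M [-0.172 -0.062  0.001] tau6 -0.433
```

View pics/end.png

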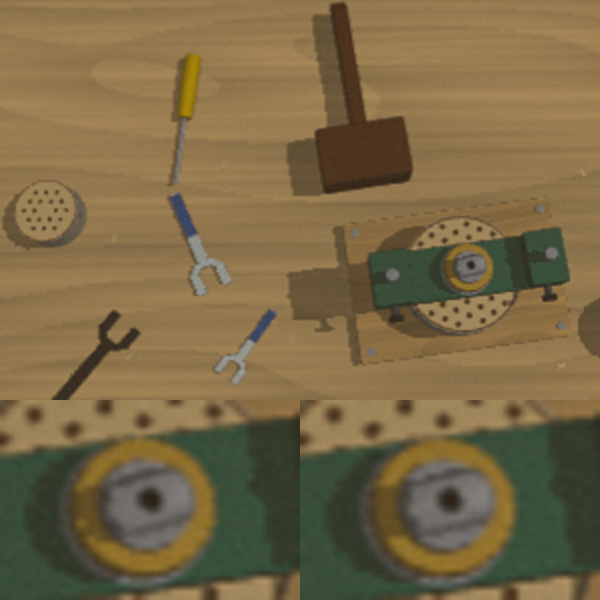

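The spanner lies flat at about (203,245) in the crop. The other things have not moved, and the barrel is turned no more than a few degrees (well under the 0.22 rad limit).

```bash
python3 -c "
from station import arm
print(arm.job_done())"
```

```text
the job is handed in; nothing more can be done
None
```

Job handed in at about 30 s: the ring was tightened to about 0.67 N m with the spanner on the flats, the spanner was laid flat on the bench well clear of the jig, and in the last picture the barrel had barely turned and the other things had not moved; no verdict was returned.

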